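# Fetch a crowded-in jar from the reagent bin for weighing

## Robot

A 6-joint arm with a two-finger parallel gripper is mounted at the origin on the work surface. World frame = base frame: x ahead of the robot, y to its left, z up, the work surface at z = 0. Lengths are in m, angles in rad, forces in N, time in s.
With the tool pointing down it reaches from about 0.25 to 0.85 m from the base axis. Payload 12.5 kg.
Tool frame: the origin (TCP) lies between the finger pads; the fingertips stand 8 mm ahead of it and the grasp point (between the pads) lies 11 mm behind it; z points along the fingers, y is the line along which they close (so a half turn about z gives the same grasp; the last joint's range is limited). The gripper opens to 93 mm and grips with 3 to 60 N. Pads are 15 mm wide; open, the fingers measure 128 mm over their backs; the gripper's body (75 mm by 188 mm) begins 65 mm behind the grasp point.
Start: joints at [-1.313, 0.351, 1.652, -0, 1.139, -0.085], TCP at [0.185, -0.518, 0.227] pointing down, gripper open.
Joint ranges: [-2.75, 2.75], [-0.79, 2.1], [0.01, 2.65], [-1.57, 4.71], [0.07, 3.14], [-2.87, 2.87]. Speed limits (rad/s): [2.22, 2.22, 2.79, 3.14, 3.14, 3.14].

## Interface

Orientations are given as a 3x3 rotation matrix whose columns are the frame's x, y, z axes.
In Python, from plant import ctrl, optics gives the robot as it stands.
- The arm moves only by the shell command python3 -m jog 'ROWS' [FORCE]. ROWS is JSON, a list that holds one entry, the list of rows, each a list of 7 numbers: the closure, from 0 (fully open) to 1 (shut), then the shift along the tool's x, y, z in m, then the turn, a rotation vector about the tool's x, y, z in units of 10 degrees (1.0 is 10 degrees). In form: [[[fingers, x, y, z, rx, ry, rz], ...]]. A call has 1 to 8 rows; each row shifts and turns the commanded pose from where the row before left it, along the tool's axes as they then stand; what a row does not reach is not made up. A row lasts 1/8 s, in which the tool goes at most 62.5 mm and 10.7 degrees, less where a joint would pass 70% of its speed; a pose out of reach is approached as far as the arm can. A call with a gripper value outside its range is refused whole. The fingers move at their own pace and stop on an object; FORCE is the grip in N (left out, the last holds). Time passes only in rows, so rows that do not move let the fingers close. It gives the time, the measured TCP pose, the force and the opening at its end, in the units of the state.
- ctrl.sense(): the state, without advancing time (a new reading comes with each control period).
- optics.read_camera(name): name is "scene" or "top" or "wrist"; returns the picture (480x640x3 uint8, blue, green, red); there is no depth.
- optics.get_calibration(name): a dict with "intrinsics" (3x3 intrinsics, pixels), "k1" (the pictures are not rectified: a ray, as slopes to the right and down, at radius r is drawn at 1 + k1 r^2 times it, then the intrinsics apply), "eye" and "rotation" of the camera in the world; the wrist camera has in their place "mount" (4x4, takes a point from camera to tool coordinates, whose origin is the TCP and whose axes are the flange's). Camera axes: x right, y up, looking along -z (the intrinsics and any distortion apply to the point x, -y, -z); pixel columns grow to the right and rows downward; lengths in m; the calibration is good to about 2 mm. A picture is of the moment at which its call begins: read the wrist's pose just before it. get_calibration takes no time and is no camera call.
- ctrl.hand_in(): hands the job in, once; it reports no verdict.
The state is a dict: "clock": time; "qpos": joint angles; "dq": joint speeds; "tau": joint torques, N m; "tool_pos": TCP position; "eef_rot": TCP orientation; "wrist_force": force on the tool from outside, world axes, zero at the start; "wrist_torque": the same for the moment, N m; "gripper_width": finger opening in m.
Only numpy, scipy, OpenCV 4.12 (cv2) and the standard library are available. Lean on these libraries where they do the work, as an engineer would, in place of code of your own. Each camera call takes 0.05 s, during which the arm holds its last target. There are 200 camera calls.

## Task

The small jar at the back of the reagent bin has to be weighed, but the round amber bottle, the square bottle and the metal bottle crowd it in: first stand all three in the empty side tray, then set the jar in the middle of the balance pan, and then put all three back in the bin, each in exactly the place where it stood at the start. Keep everything upright, set it down gently without dropping it, and leave the two vials in the bin and the small beaker on the bench undisturbed.

Things in the scene. Friction and masses are not known exactly. Their poses are not given: they have to be found in the camera images.
- jar: Squat white plastic screw jar with a black ribbed lid, 58 mm tall, body 54 mm across, lid 56 mm across (heights 40 to 58 mm), about 110 g. At the start it stands in the middle of the bin's back row, under 15 mm from the three bottles and from the bin's back wall. Origin: centre of its underside, z up along its axis.
- round_bottle: Round amber glass bottle with a paper label and a black ribbed screw cap, 146 mm tall; body 60 mm across up to height 106 mm, then a shoulder; cap 34 mm across, heights 122 to 146 mm: grip it by the cap from above. About 300 g. It stands in the bin in front of, left of or right of the jar (the three bottles swap these places). Origin: centre of its underside, z up.
- square_bottle: White plastic bottle, 148 mm tall, with a square body 54 by 54 mm and 108 mm tall, a sloping shoulder and a white ribbed screw cap 38 mm across, heights 122 to 148 mm: grip it by the cap from above. About 270 g. It stands in the bin next to the jar. Its turn about the vertical does not matter. Origin: centre of its underside, z up.
- metal_bottle: Round bare aluminium bottle, 148 mm tall, body 60 mm across up to height 104 mm, rounded shoulder, small grey ribbed screw cap 28 mm across, heights 124 to 148 mm: grip it by the cap from above. About 260 g. It stands in the bin next to the jar. Origin: centre of its underside, z up.
- vial_a: Small clear glass vial with a white cap, 27 mm across, 60 mm tall, standing in the bin's front left corner. Leave it alone. Origin: centre of its underside, z up.
- vial_b: The same vial in the bin's front right corner. Leave it alone. Origin: centre of its underside, z up.
- beaker: Small empty glass beaker, 48 mm across, 62 mm tall, standing by itself on the bench, in front of two larger ones on a metal plate. Leave it alone. Origin: centre of its underside, z up.
- bin: Fixed light grey open bin. x axis: from its low front (robot's side) to its high back; y to its left. Origin at bench height; floor 3 mm thick, inside x -68 to +82, y -108 to +108 mm. Walls 4 mm: back 62 mm high, front 18, sides sloping from 28 up to 56. In it: jar at about (45, 0); the bottles at (-17, 0), (39, 67), (39, -67); vials at (-46, 76), (-46, -76) mm.
- side_tray: Fixed, empty, low white plastic tray, 200 mm (its x) by 240 mm (its y), floor 3 mm thick, rim 15 mm high and 5 mm wide: the side area where the three bottles wait. Origin: centre of its underside, z up.
- pan (a point): Centre of the top of the round steel pan (140 mm across) of the fixed white laboratory balance, 78 mm above the bench. The balance's housing, 190 mm wide, is lower than the pan; its display is in front, towards the robot.
Not all that is in view belongs to the job. What is shaped like the square_bottle but green is not meant.

How it is judged:
By the outcome, as a careful person would: the job done as asked, in the order asked, and still so for the second after the job is handed in, with the robot touching nothing.
It also fails if it takes over 149 s, if anything falls off the work surface, if the arm or the gripper's body presses on something with over 40 N, if the wrist force passes 120 N, or if a joint passes its speed limit or range.

## Working session

There is one attempt and no reset: what is moved stays moved. The work goes in short steps, Python scripts to look and compute and a shell command to move; the robot and the scene stay as the last step left them, time stands still between calls to the robot, and variables do not carry over. Pictures are saved under pics/ and viewed, on a budget of 14 in all, crops included, one or two more only if the job needs it, and the job is handed in when it is done.

```bash
ls; mkdir -p pics
python3 - <<'E'
from plant import ctrl, optics
import cv2
for n in ("scene","top"):
    cv2.imwrite(f"pics/{n}0.png",optics.read_camera(n))
    print(n,optics.get_calibration(n))
print(optics.get_calibration("wrist"))
print(ctrl.sense())
E
```

```text
pics
scene {'intrinsics': array([[480.55236523,   0.        , 324.74936442],
       [  0.        , 480.55236523, 238.88382427],
       [  0.        ,   0.        ,   1.        ]]), 'k1': -0.03753168806042227, 'eye': array([ 1.07247481, -0.55531238,  0.72636792]), 'rotation': array([[ 0.74230006, -0.41867825,  0.52316264],
       [ 0.66991674,  0.48027447, -0.56616958],
       [-0.01421877,  0.77074312,  0.63698733]])}
top {'intrinsics': array([[518.54814094,   0.        , 309.71358301],
       [  0.        , 518.54814094, 227.79820646],
       [  0.        ,   0.        ,   1.        ]]), 'k1': -0.0002750927063490433, 'eye': array([0.34350709, 0.00739819, 1.3990191 ]), 'rotation': array([[ 7.86786809e-03,  9.88513364e-01, -1.50928542e-01],
       [-9.99968195e-01,  7.97484478e-03,  1.03511166e-04],
       [ 1.30595387e-03,  1.50922928e-01,  9.88544670e-01]])}
{'intrinsics': array([[412.10736599,   0.        , 323.16396255],
       [  0.        , 412.10736599, 235.37056923],
       [  0.        ,   0.        ,   1.        ]]), 'k1': -0.04053812276168344, 'mount': array([[-5.73591066e-
[... 404 characters left out ...]
.17520537e-05,
        1.13911021e+00, -8.46124926e-02]), 'dq': array([-0.0010523 , -0.00057664, -0.00418662, -0.00010004, -0.0005974 ,
        0.00165403]), 'tau': array([ 1.84472745e-03, -4.98028815e+01, -2.85703307e+01,  7.00674020e-02,
        2.39323714e-02, -4.07788423e-05]), 'tool_pos': array([ 0.18482105, -0.51771307,  0.22618504]), 'eef_rot': array([[ 9.41808825e-01,  3.36148876e-01, -2.64004318e-04],
       [ 3.36148971e-01, -9.41808341e-01,  9.57824211e-04],
       [ 7.33300625e-05, -9.90832076e-04, -9.99999506e-01]]), 'wrist_force': array([-0.36110229, -0.31825137, -0.62488466]), 'wrist_torque': array([-0.05574913,  0.08323664,  0.02179967]), 'gripper_width': 0.09324932868443149}
```

View pics/scene0.png

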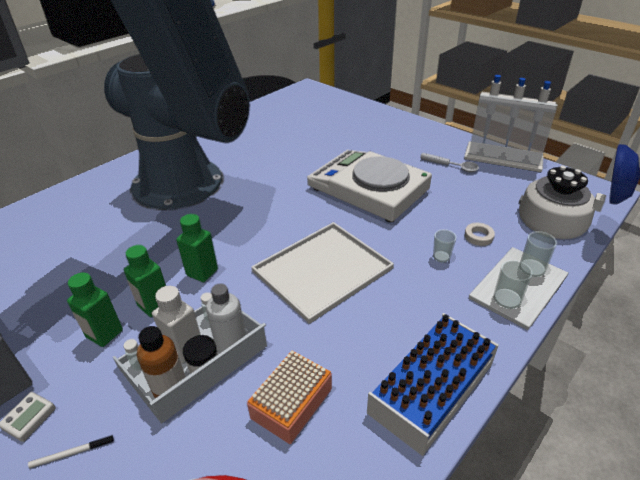

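View pics/top0.png

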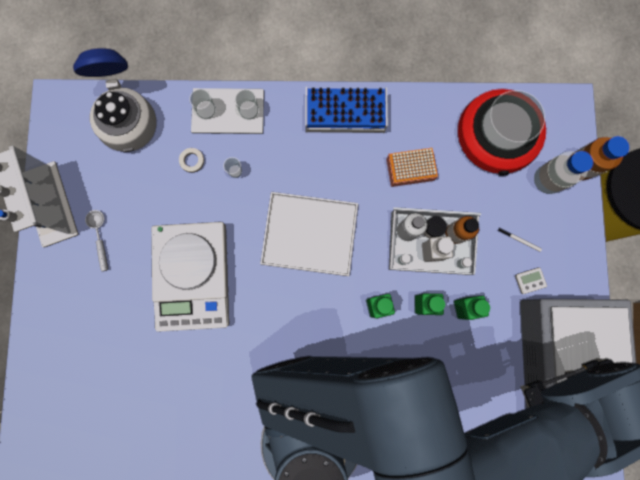

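Scene: bin with metal (left), amber (right) and square bottle (front) around the jar. In the top view the caps are near (413,222), (468,227) and (444,244), the jar is near (437,226), the tray near (311,234) and the pan near (187,261). I'll take an enlarged crop for measuring.

```bash
cat > h.py <<'E'
import numpy as np, cv2
from plant import ctrl, optics
def cam(name, st=None):
    c=optics.get_calibration(name)
    if name=="wrist":
        T=np.eye(4);T[:3,:3]=st["eef_rot"];T[:3,3]=st["tool_pos"];M=T@c["mount"];R,e=M[:3,:3],M[:3,3]
    else: R,e=np.array(c["rotation"]),np.array(c["eye"])
    return c["intrinsics"],c["k1"],R,e
def proj(cm,p):
    K,k,R,e=cm;q=(np.atleast_2d(p)-e)@R;s=np.c_[q[:,0],-q[:,1]]/-q[:,2:3]
    s=s*(1+k*(s**2).sum(1,keepdims=True));return s*[K[0,0],K[1,1]]+[K[0,2],K[1,2]]
def unproj(cm,uv,z):
    K,k,R,e=cm
    d=(np.array(uv,float)-[K[0,2],K[1,2]])/[K[0,0],K[1,1]];s=d.copy()
    for _ in range(8): s=d/(1+k*(s@s))
    r=R@np.array([s[0],-s[1],-1.]);return e+r*(z-e[2])/r[2]
def snap(name,fn):
    st=ctrl.sense();im=optics.read_camera(name);cv2.imwrite("pics/"+fn,im);return im,cam(name,st),st
E
python3 - <<'E'
import cv2,numpy as np
im=cv2.imread("pics/top0.png")
a=cv2.resize(im[200:284,380:490],(792,600),interpolation=cv2.INTER_CUBIC)[:,:,:]
a=cv2.resize(im[203:283,385:485],(800,640),interpolation=cv2.INTER_CUBIC)[:600]
cv2.imwrite("pics/cropbin.png",a)
from h import *
c=cam("top")
for n,uv,z in [("metal",(413.5,222),.151),("amber",(467.5,227),.149),("sq",(444,244),.151),("jar",(437,226),.061),("pan",(187,261),.078)]: print(n,unproj(c,uv,z).round(3))
for uv in [(271,194.5),(357,202.5),(350,274),(263,265)]: print(unproj(c,uv,.015).round(3))
for uv,z in [((394,209),.062),((479,213),.062),((391,271),.018),((475,273),.018)]: print(unproj(c,uv,z).round(3))
E
```

```text
metal [ 0.55  -0.246  0.151]
amber [ 0.539 -0.378  0.149]
sq [ 0.497 -0.319  0.151]
jar [ 0.555 -0.325  0.061]
pan [0.457 0.32  0.078]
[0.646 0.114 0.015]
[ 0.625 -0.121  0.015]
[ 0.431 -0.101  0.015]
[0.453 0.131 0.015]
[ 0.599 -0.213  0.062]
[ 0.59  -0.436  0.062]
[ 0.44  -0.21   0.018]
[ 0.436 -0.433  0.018]
```

View pics/cropbin.png

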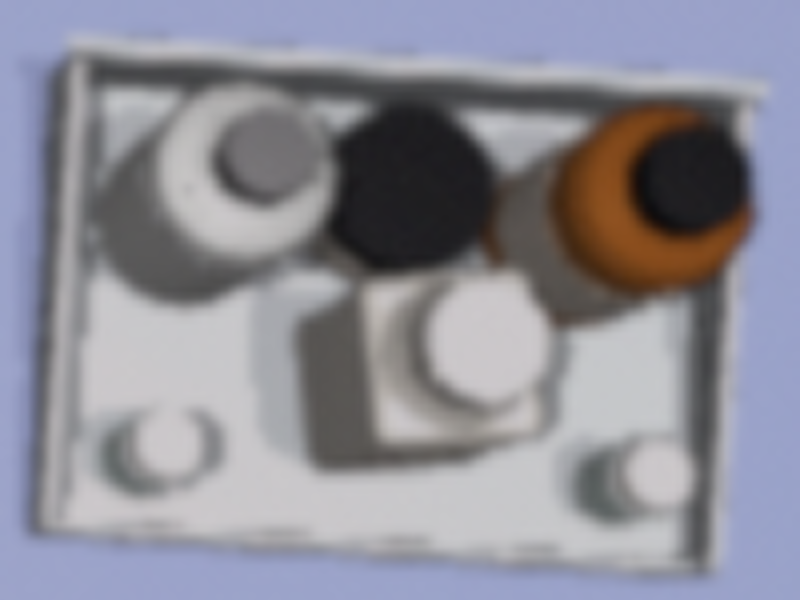

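Refined cap pixels in the crop: metal (271,154), amber (693,178), square (487,340), jar lid (410,185). I'll move above the bin for a wrist view.

```bash
python3 -m jog '[[[0,0,0,-0.04,0,0,0.98],[0,0,0,-0.035,0,0,0.98],[0,0.052,-0.032,0,0,0,0],[0,0.052,-0.032,0,0,0,0],[0,0.052,-0.032,0,0,0,0],[0,0.052,-0.032,0,0,0,0],[0,0.052,-0.032,0,0,0,0],[0,0.052,-0.032,0,0,0,0]]]' 30
python3 -m jog '[[[0,0,0,0,0,0,0],[0,0,0,0,0,0,0],[0,0,0,0,0,0,0]]]'
python3 - <<'E'
from h import *
im,c,st=snap("wrist","w1.png")
print(st["tool_pos"],st["eef_rot"].round(4),st["qpos"].round(3),st["wrist_force"])
t=cam("top")
for n,uv,z in [("metal",(418.9,222.25),.151),("amber",(471.6,225.25),.149),("sq",(445.9,245.5),.151),("jar",(436.25,226.1),.061)]:
    p=unproj(t,uv,z);print(n,p.round(4),proj(c,p).round(1))
E
```

```text
clock: 1.1
tool_pos: [0.4982, -0.3244, 0.3014]
eef_rot: [[1.0, 0.001, -0.0], [0.001, -1.0, 0.0], [-0.0, -0.0, -1.0]]
wrist_force: [0.0, -1.4, 0.9]
gripper_width: 0.093
clock: 1.48
tool_pos: [0.4958, -0.3266, 0.3016]
eef_rot: [[1.0, -0.001, -0.0], [-0.001, -1.0, 0.0], [-0.0, -0.0, -1.0]]
wrist_force: [0.3, 0.7, -0.3]
gripper_width: 0.0931
[ 0.4958048  -0.32655341  0.30163231] [[ 1.e+00 -8.e-04 -2.e-04]
 [-8.e-04 -1.e+00  0.e+00]
 [-2.e-04 -0.e+00 -1.e+00]] [-0.661  0.369  1.438 -0.     1.335  0.911] [ 0.31384079  0.74847201 -0.3312192 ]
metal [ 0.5499 -0.259   0.151 ] [[232.7 149.5]]
amber [ 0.5438 -0.3879  0.149 ] [[407.1 157.5]]
sq [ 0.4933 -0.323   0.151 ] [[320.  224.2]]
jar [ 0.5549 -0.3233  0.061 ] [[320.8 138.1]]
```

View pics/w1.png

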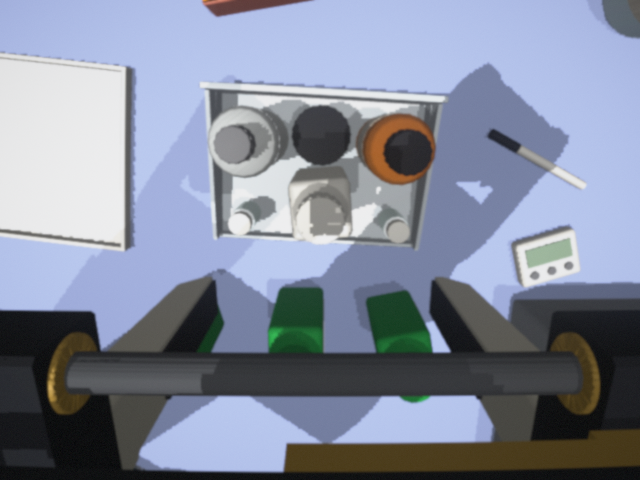

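Wrist view: caps at about metal (236,143), amber (408,152), square (321,214), jar lid (321,134). I'll refine these with an enlarged crop.

Run:
```python
from h import *
im=cv2.imread("pics/w1.png");st=ctrl.sense();c=cam("wrist",st)
cv2.imwrite("pics/w1c.png",cv2.resize(im[90:250,200:440],None,fx=3.33,fy=3.33,interpolation=cv2.INTER_CUBIC))
for n,uv,z in [("metal",(236,143),.151),("amber",(408,152),.149),("sq",(321,214),.151),("jar",(321,134),.061)]: print(n,unproj(c,uv,z).round(4))
```

```text
metal [ 0.5547 -0.2617  0.151 ]
amber [ 0.5479 -0.3885  0.149 ]
sq [ 0.5014 -0.3239  0.151 ]
jar [ 0.5588 -0.3235  0.061 ]
```

View pics/w1c.png

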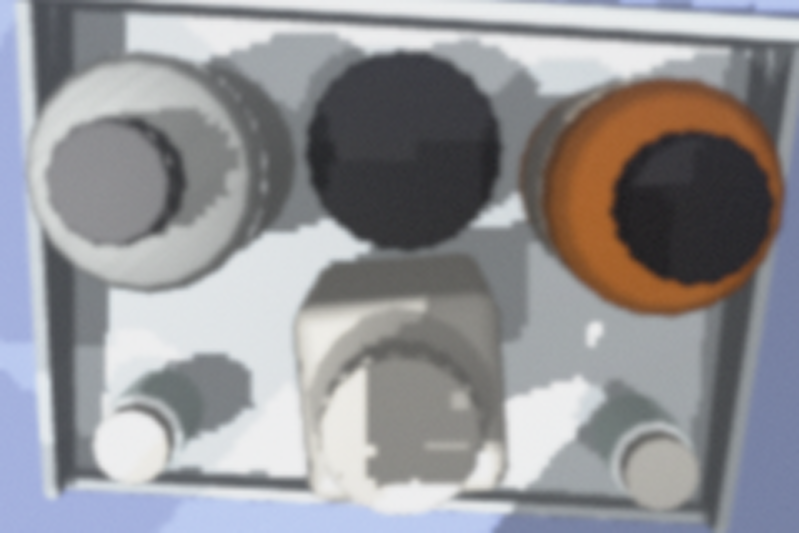

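```bash
python3 -m jog '[[[0,0,-0.003,0.05,0,0,0],[0,0,0,0.05,0,0,0],[0,0,0,0.02,0,0,0],[0,0,0,0,0,0,0],[0,0,0,0,0,0,0]]]'
python3 - <<'E'
from h import *
st0=ctrl.sense()
im,c,st=snap("wrist","w2.png")
print(st["tool_pos"])
cv2.imwrite("pics/w2c.png",im[0:400])
import numpy as np
w1=dict(tool_pos=np.array([ 0.4958048,-0.32655341,0.30163231]),eef_rot=np.array([[1,-8e-4,-2e-4],[-8e-4,-1,0],[-2e-4,0,-1]]))
c1=cam("wrist",w1)
for n,uv,z in [("metal",(233,144.4),.151),("amber",(408.7,151),.149),("sq",(320.7,219.7),.151),("jar",(321,135),.061)]:
    p=unproj(c1,uv,z); print(n,p.round(4),proj(c,p).round(1))
tip=st["tool_pos"]+[0,0,-.008]
for s in(-.0465,.0465): print(proj(c,tip+[0,s,0]).round(1))
E
```

```text
clock: 2.15
tool_pos: [0.4969, -0.3235, 0.183]
eef_rot: [[1.0, 0.0, 0.001], [0.0, -1.0, -0.001], [0.001, 0.001, -1.0]]
wrist_force: [-0.2, -0.7, 0.8]
gripper_width: 0.0929
[ 0.49691968 -0.3235049   0.18297192]
metal [ 0.5536 -0.2594  0.151 ] [[184.8 159.6]]
amber [ 0.5486 -0.3889  0.149 ] [[466.2 170.2]]
sq [ 0.4969 -0.3236  0.151 ] [[325.4 276.7]]
jar [ 0.5578 -0.3235  0.061 ] [[324.5 141.8]]
[[432.5 296.1]]
[[218.5 296.2]]
```

View pics/w2c.png

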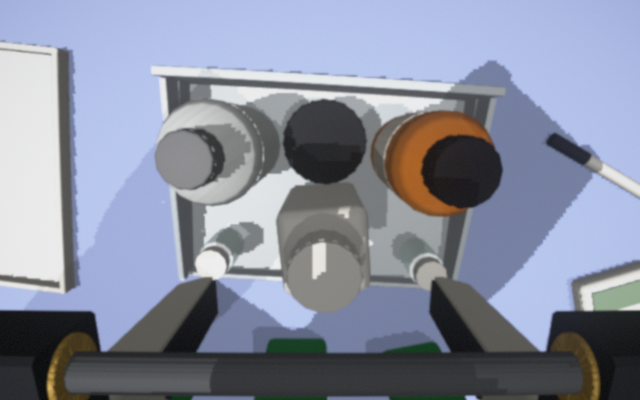

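Well centred: cap centre is (325,275) and the finger midpoint is column 324. Descend and grip.

```bash
python3 -m jog '[[[0,0,0,0.03,0,0,0],[0,0,0,0.017,0,0,0],[0,0,0,0,0,0,0],[1,0,0,0,0,0,0],[1,0,0,0,0,0,0],[1,0,0,0,0,0,0],[1,0,0,0,0,0,0],[1,0,0,0,0,0,0]]]' 30
python3 -m jog '[[[1,0,0,0,0,0,0],[1,0,0,0,0,0,0]]]'
```

```text
clock: 3.2
tool_pos: [0.4968, -0.3228, 0.1347]
eef_rot: [[1.0, 0.001, 0.0], [0.001, -1.0, -0.0], [0.0, 0.0, -1.0]]
wrist_force: [-0.4, 0.5, -0.1]
gripper_width: 0.0477
clock: 3.45
tool_pos: [0.4968, -0.3228, 0.1346]
eef_rot: [[1.0, 0.001, 0.0], [0.001, -1.0, -0.0], [0.0, 0.0, -1.0]]
wrist_force: [-0.5, -1.2, 0.3]
gripper_width: 0.0375
```

```bash
python3 -m jog '[[[1,0,0,-0.02,0,0,0],[1,0,0,-0.04,0,0,0],[1,0,0,-0.055,0,0,0],[1,0,0,-0.045,0,0,0],[1,0,0,-0.01,0,0,0],[1,0,0,0,0,0,0]]]'
python3 -m jog '[[[1,0,-0.03,0,0,0,0],[1,0,-0.06,0,0,0,0],[1,0,-0.06,0,0,0,0],[1,0.003,-0.06,0,0,0,0],[1,0,-0.06,0,0,0,0],[1,0,-0.06,0,0,0,0],[1,0,-0.04,0,0,0,0],[1,0,-0.023,0,0,0,0]]]'
python3 -m jog '[[[1,0,0,0,0,0,0],[1,0,0,0,0,0,0]]]'
python3 - <<'E'
from h import *
im,c,st=snap("wrist","w3.png")
print(st["tool_pos"],st["wrist_force"])
E
```

```text
clock: 4.2
tool_pos: [0.4965, -0.3225, 0.3034]
eef_rot: [[1.0, 0.001, -0.001], [0.001, -1.0, 0.001], [-0.001, -0.001, -1.0]]
wrist_force: [-0.3, 0.2, -3.7]
gripper_width: 0.0375
clock: 5.2
tool_pos: [0.4984, 0.0721, 0.3021]
eef_rot: [[1.0, 0.002, -0.004], [0.002, -1.0, -0.0], [-0.004, 0.0, -1.0]]
wrist_force: [0.2, -0.1, -2.6]
gripper_width: 0.0372
clock: 5.45
tool_pos: [0.4991, 0.0696, 0.3033]
eef_rot: [[1.0, 0.001, -0.002], [0.001, -1.0, -0.0], [-0.002, 0.0, -1.0]]
wrist_force: [0.5, -0.6, -2.5]
gripper_width: 0.0375
[0.49907602 0.06959385 0.30331697] [ 0.47472523 -0.57607029 -2.5157691 ]
```

View pics/w3.png

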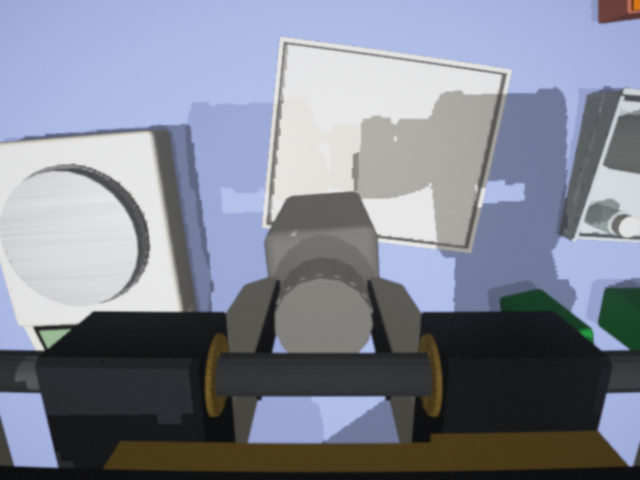

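Bottle held upright. Tray corners are at (283,39), (510,71), (470,250) and (264,227), and the pan centre is at about (72,236).

Run:
```python
from h import *
c=cam("wrist",ctrl.sense())
P=[unproj(c,uv,.015)[:2] for uv in [(283,39),(510,71),(470,250),(264,227)]]
print(np.round(P,3),np.mean(P,0)); print(unproj(c,(70,236),.078))
```

```text
[[ 0.654  0.111]
 [ 0.625 -0.121]
 [ 0.433 -0.097]
 [ 0.46   0.136]] [0.54260818 0.00730343]
[0.46648779 0.31828394 0.078     ]
```

```bash
python3 -m jog '[[[1,0,0,0.04,0,0,0],[1,0,0,0.055,0,0,0],[1,0,0,0.045,0,0,0],[1,0,0,0.02,0,0,0],[1,0,0,0.005,0,0,0],[1,0,0,0.002,0,0,0],[1,0,0,0,0,0,0],[1,0,0,0,0,0,0]]]'
```

```text
clock: 6.5
tool_pos: [0.4999, 0.0702, 0.1384]
eef_rot: [[1.0, 0.001, 0.001], [0.001, -1.0, 0.0], [0.001, -0.0, -1.0]]
wrist_force: [-0.2, -0.5, -3.8]
gripper_width: 0.0374
```

```bash
python3 -m jog '[[[1,0,0,0.001,0,0,0],[1,0,0,0,0,0,0]]]'; python3 -m jog '[[[1,0,0,0.001,0,0,0],[1,0,0,0,0,0,0]]]'; python3 -m jog '[[[1,0,0,0.001,0,0,0],[1,0,0,0,0,0,0]]]'
```

```text
clock: 6.75
tool_pos: [0.4995, 0.0703, 0.1367]
eef_rot: [[1.0, 0.001, 0.0], [0.001, -1.0, 0.0], [0.0, -0.0, -1.0]]
wrist_force: [0.9, -0.3, -4.2]
gripper_width: 0.0376
clock: 7.0
tool_pos: [0.4995, 0.0702, 0.1356]
eef_rot: [[1.0, 0.001, -0.0], [0.001, -1.0, 0.0], [-0.0, -0.0, -1.0]]
wrist_force: [0.8, 0.2, -3.9]
gripper_width: 0.0375
clock: 7.25
tool_pos: [0.4995, 0.0702, 0.1346]
eef_rot: [[1.0, 0.001, 0.0], [0.001, -1.0, 0.0], [0.0, -0.0, -1.0]]
wrist_force: [0.3, -0.2, -2.7]
gripper_width: 0.0374
```

```bash
python3 -m jog '[[[1,0,0,0.0005,0,0,0],[0.4,0,0,0,0,0,0],[0,0,0,0,0,0,0],[0,0,0,0,0,0,0],[0,0,0,0,0,0,0],[0,0,0,-0.02,0,0,0],[0,0,0,-0.04,0,0,0],[0,0,0,0,0,0,0]]]'
python3 -m jog '[[[0,0.009,0.055,0,0,0,0],[0,0.009,0.055,0,0,0,0],[0,0.009,0.055,0,0,0,0],[0,0.009,0.055,0,0,0,0],[0,0.009,0.055,0,0,0,0],[0,0.009,0.055,0,0,0,0],[0,0,0,0,0,0,0],[0,0,0,0,0,0,0]]]'
python3 - <<'E'
from h import *
im,c,st=snap("wrist","w4.png")
print(st["tool_pos"])
print(proj(c,np.array([[.5536,-.2594,.151],[.5486,-.3889,.149]])))
E
```

```text
clock: 8.25
tool_pos: [0.5008, 0.0703, 0.1965]
eef_rot: [[1.0, 0.001, 0.005], [0.001, -1.0, 0.0], [0.005, -0.0, -1.0]]
wrist_force: [0.7, 0.8, -0.4]
gripper_width: 0.0925
clock: 9.25
tool_pos: [0.5532, -0.2592, 0.1931]
eef_rot: [[1.0, 0.0, -0.001], [0.0, -1.0, 0.001], [-0.001, -0.001, -1.0]]
wrist_force: [-1.1, 0.2, -0.1]
gripper_width: 0.0929
[ 0.55324742 -0.25917682  0.19310833]
[[325.74029464 268.64953682]
 [570.74247592 275.96657414]]
```

View pics/w4.png

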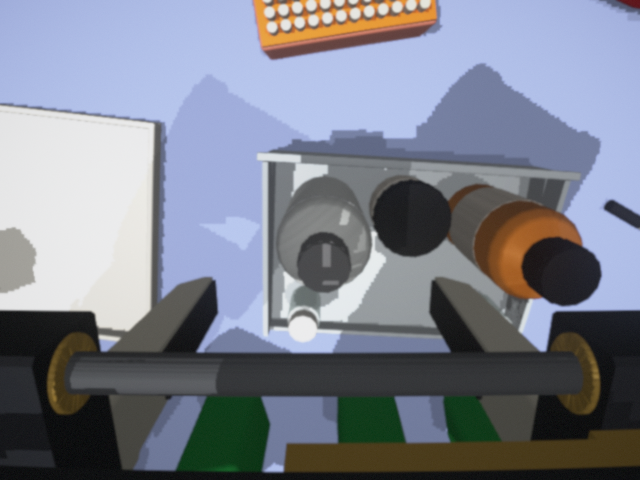

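Cap at (325,262): y is right, x about 2–3 mm further. Descend and grip.

```bash
python3 -m jog '[[[0,0.003,0,0.03,0,0,0],[0,0,0,0.025,0,0,0],[0,0,0,0.003,0,0,0],[0,0,0,0,0,0,0],[1,0,0,0,0,0,0],[1,0,0,0,0,0,0],[1,0,0,0,0,0,0],[1,0,0,0,0,0,0]]]' 30
python3 -m jog '[[[1,0,0,0,0,0,0],[1,0,0,0,0,0,0],[1,0,0,0,0,0,0],[1,0,0,0,0,0,0]]]'
```

```text
clock: 10.3
tool_pos: [0.5567, -0.2598, 0.1363]
eef_rot: [[1.0, 0.001, 0.0], [0.001, -1.0, -0.0], [0.0, 0.0, -1.0]]
wrist_force: [-0.4, 0.2, 0.3]
gripper_width: 0.0576
clock: 10.8
tool_pos: [0.5567, -0.2597, 0.1361]
eef_rot: [[1.0, 0.001, -0.0], [0.001, -1.0, 0.0], [-0.0, -0.0, -1.0]]
wrist_force: [0.3, 1.0, 0.4]
gripper_width: 0.0275
```

```bash
python3 -m jog '[[[1,0,0,-0.02,0,0,0],[1,0,0,-0.04,0,0,0],[1,0,0,-0.055,0,0,0],[1,0,0,-0.045,0,0,0],[1,0,0,-0.01,0,0,0],[1,0,0,0,0,0,0]]]'
python3 -m jog '[[[1,0,-0.03,0,0,0,0],[1,0.007,-0.055,0,0,0,0],[1,0.007,-0.055,0,0,0,0],[1,0.007,-0.055,0,0,0,0],[1,0.007,-0.04,0,0,0,0],[1,0,-0.03,0,0,0,0],[1,0,0,0,0,0,0],[1,0,0,0,0,0,0]]]'
python3 -m jog '[[[1,0,0,0.04,0,0,0],[1,0,0,0.055,0,0,0],[1,0,0,0.045,0,0,0],[1,0,0,0.02,0,0,0],[1,0,0,0.005,0,0,0],[1,0,0,0.002,0,0,0],[1,0,0,0,0,0,0],[1,0,0,0,0,0,0]]]'
```

```text
clock: 11.55
tool_pos: [0.5565, -0.2596, 0.3052]
eef_rot: [[1.0, 0.001, -0.001], [0.001, -1.0, 0.0], [-0.001, -0.0, -1.0]]
wrist_force: [-0.6, -0.1, -1.9]
gripper_width: 0.0275
clock: 12.55
tool_pos: [0.5841, 0.0047, 0.3046]
eef_rot: [[1.0, 0.001, -0.002], [0.001, -1.0, -0.0], [-0.002, 0.0, -1.0]]
wrist_force: [0.3, -0.9, -1.7]
gripper_width: 0.0272
clock: 13.55
tool_pos: [0.5849, 0.0052, 0.1399]
eef_rot: [[1.0, 0.001, 0.001], [0.001, -1.0, -0.0], [0.001, 0.0, -1.0]]
wrist_force: [-0.4, 1.2, -1.4]
gripper_width: 0.0278
```

```bash
python3 -m jog '[[[1,0,0,0.002,0,0,0],[1,0,0,0,0,0,0]]]'; python3 -m jog '[[[1,0,0,0.0012,0,0,0],[1,0,0,0,0,0,0]]]'
```

```text
clock: 13.8
tool_pos: [0.5845, 0.0053, 0.1371]
eef_rot: [[1.0, 0.001, -0.0], [0.001, -1.0, -0.0], [-0.0, 0.0, -1.0]]
wrist_force: [0.8, -0.3, -1.5]
gripper_width: 0.0271
clock: 14.05
tool_pos: [0.5847, 0.0054, 0.1361]
eef_rot: [[1.0, 0.001, 0.0], [0.001, -1.0, 0.0], [0.0, -0.0, -1.0]]
wrist_force: [-0.4, -0.4, 0.3]
gripper_width: 0.0278
```

```bash
python3 -m jog '[[[0.5,0,0,0,0,0,0],[0,0,0,0,0,0,0],[0,0,0,0,0,0,0],[0,0,0,0,0,0,0],[0,0,0,0,0,0,0],[0,0,0,-0.02,0,0,0],[0,0,0,-0.038,0,0,0],[0,0,0,0,0,0,0]]]'
python3 -m jog '[[[0,-0.005,0.056,0,0,0,0],[0,-0.005,0.056,0,0,0,0],[0,-0.005,0.056,0,0,0,0],[0,-0.005,0.056,0,0,0,0],[0,-0.005,0.056,0,0,0,0],[0,-0.005,0.056,0,0,0,0],[0,-0.005,0.056,0,0,0,0],[0,0,0,0,0,0,0]]]'
python3 -m jog '[[[0,0,0,0,0,0,0]]]'
python3 - <<'E'
from h import *
im,c,st=snap("wrist","w5.png")
print(st["tool_pos"])
print(proj(c,np.array([[.5486,-.3889,.149],[.5578,-.3235,.061]])))
E
```

```text
clock: 15.05
tool_pos: [0.5858, 0.0052, 0.1966]
eef_rot: [[1.0, 0.001, 0.005], [0.001, -1.0, -0.0], [0.005, 0.0, -1.0]]
wrist_force: [0.5, 0.2, -1.2]
gripper_width: 0.0927
clock: 16.05
tool_pos: [0.5484, -0.3899, 0.1923]
eef_rot: [[1.0, -0.003, -0.001], [-0.003, -1.0, 0.0], [-0.001, -0.0, -1.0]]
wrist_force: [-0.1, 0.3, -0.2]
gripper_width: 0.093
clock: 16.18
tool_pos: [0.5495, -0.3861, 0.1929]
eef_rot: [[1.0, 0.0, -0.001], [0.0, -1.0, 0.001], [-0.001, -0.001, -1.0]]
wrist_force: [0.8, 0.1, -0.3]
gripper_width: 0.093
[ 0.54952091 -0.3861043   0.19292765]
[[330.70426437 269.79697718]
 [237.87417476 215.57450809]]
```

View pics/w5.png

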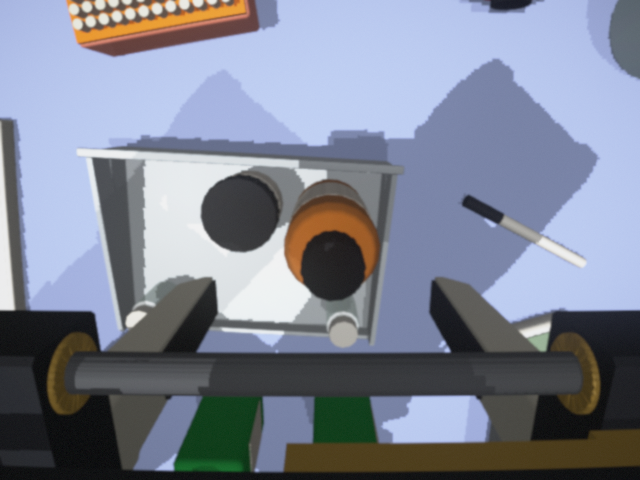

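Amber cap is at (333,266), 9 px right of the finger midpoint, so I'll shift +4 mm in tool y.

```bash
python3 -m jog '[[[0,0.001,0.004,0.03,0,0,0],[0,0,0,0.025,0,0,0],[0,0,0,0.003,0,0,0],[0,0,0,0,0,0,0],[1,0,0,0,0,0,0],[1,0,0,0,0,0,0],[1,0,0,0,0,0,0],[1,0,0,0,0,0,0]]]' 30
python3 -m jog '[[[1,0,0,0,0,0,0],[1,0,0,0,0,0,0],[1,0,0,0,0,0,0],[1,0,0,0,0,0,0]]]'
```

```text
clock: 17.23
tool_pos: [0.5508, -0.3908, 0.1361]
eef_rot: [[1.0, 0.001, 0.0], [0.001, -1.0, -0.0], [0.0, 0.0, -1.0]]
wrist_force: [-0.1, 1.1, -0.4]
gripper_width: 0.0578
clock: 17.73
tool_pos: [0.5508, -0.3908, 0.1359]
eef_rot: [[1.0, 0.001, -0.0], [0.001, -1.0, -0.0], [-0.0, 0.0, -1.0]]
wrist_force: [-0.8, -1.5, -0.5]
gripper_width: 0.0339
```

```bash
python3 -m jog '[[[1,0,0,-0.02,0,0,0],[1,0,0,-0.04,0,0,0],[1,0,0,-0.055,0,0,0],[1,0,0,-0.045,0,0,0],[1,0,0,-0.01,0,0,0],[1,0,0,0,0,0,0]]]'
python3 -m jog '[[[1,0,-0.03,0,0,0,0],[1,-0.01,-0.055,0,0,0,0],[1,-0.01,-0.055,0,0,0,0],[1,-0.01,-0.055,0,0,0,0],[1,-0.01,-0.055,0,0,0,0],[1,-0.01,-0.05,0,0,0,0],[1,0,-0.03,0,0,0,0],[1,0,0,0,0,0,0]]]'
python3 -m jog '[[[1,0,0,0,0,0,0],[1,0,0,0.04,0,0,0],[1,0,0,0.055,0,0,0],[1,0,0,0.045,0,0,0],[1,0,0,0.02,0,0,0],[1,0,0,0.005,0,0,0],[1,0,0,0.002,0,0,0],[1,0,0,0,0,0,0]]]'
python3 -m jog '[[[1,0,0,0,0,0,0]]]'
```

```text
clock: 18.48
tool_pos: [0.5506, -0.3905, 0.3052]
eef_rot: [[1.0, 0.001, -0.001], [0.001, -1.0, 0.001], [-0.001, -0.001, -1.0]]
wrist_force: [0.7, -0.6, -4.1]
gripper_width: 0.0338
clock: 19.48
tool_pos: [0.4996, -0.059, 0.304]
eef_rot: [[1.0, 0.003, -0.003], [0.003, -1.0, 0.001], [-0.003, -0.001, -1.0]]
wrist_force: [-0.5, -0.4, -3.4]
gripper_width: 0.0334
clock: 20.48
tool_pos: [0.501, -0.0611, 0.1396]
eef_rot: [[1.0, 0.0, 0.001], [0.0, -1.0, -0.0], [0.001, 0.0, -1.0]]
wrist_force: [-0.7, -0.1, -2.5]
gripper_width: 0.0333
clock: 20.6
tool_pos: [0.5009, -0.0609, 0.1396]
eef_rot: [[1.0, 0.001, 0.001], [0.001, -1.0, -0.0], [0.001, 0.0, -1.0]]
wrist_force: [0.6, 0.1, -4.2]
gripper_width: 0.0333
```

```bash
python3 -m jog '[[[1,0,0,0.002,0,0,0],[1,0,0,0.001,0,0,0],[1,0,0,0,0,0,0]]]'; python3 -m jog '[[[1,0,0,0.0008,0,0,0],[1,0,0,0,0,0,0]]]'
```

```text
clock: 20.98
tool_pos: [0.5006, -0.0607, 0.1359]
eef_rot: [[1.0, 0.001, -0.0], [0.001, -1.0, 0.0], [-0.0, -0.0, -1.0]]
wrist_force: [-0.3, -0.7, -3.2]
gripper_width: 0.0336
clock: 21.22
tool_pos: [0.501, -0.0608, 0.1359]
eef_rot: [[1.0, 0.001, 0.001], [0.001, -1.0, -0.0], [0.001, 0.0, -1.0]]
wrist_force: [-1.6, -0.5, 4.7]
gripper_width: 0.0336
```

```bash
python3 -m jog '[[[0.5,0,0,0,0,0,0],[0,0,0,0,0,0,0],[0,0,0,0,0,0,0],[0,0,0,0,0,0,0],[0,0,0,0,0,0,0],[0,0,0,-0.02,0,0,0],[0,0,0,-0.038,0,0,0],[0,0,0,0,0,0,0]]]'
python3 -m jog '[[[0,0.01,0.045,0,0,0,0],[0,0.012,0.055,0,0,0,0],[0,0.012,0.055,0,0,0,0],[0,0.012,0.055,0,0,0,0],[0,0.012,0.053,0,0,0,0],[0,0,0,0,0,0,0],[0,0,0,0.02,0,0,0],[0,0,0,0,0,0,0]]]'
python3 - <<'E'
from h import *
im,c,st=snap("wrist","w6.png")
print(st["tool_pos"])
print(proj(c,np.array([[.559,-.3245,.061]])))
E
```

```text
clock: 22.22
tool_pos: [0.5018, -0.061, 0.1954]
eef_rot: [[1.0, 0.001, 0.004], [0.001, -1.0, -0.001], [0.004, 0.001, -1.0]]
wrist_force: [0.9, 0.8, -0.5]
gripper_width: 0.0931
clock: 23.22
tool_pos: [0.5578, -0.3224, 0.1711]
eef_rot: [[1.0, 0.001, -0.003], [0.001, -1.0, 0.002], [-0.003, -0.002, -1.0]]
wrist_force: [-1.4, -0.3, -0.4]
gripper_width: 0.0925
[ 0.5578253  -0.32244007  0.17112907]
[[328.20684004 232.65072531]]
```

View pics/w6.png

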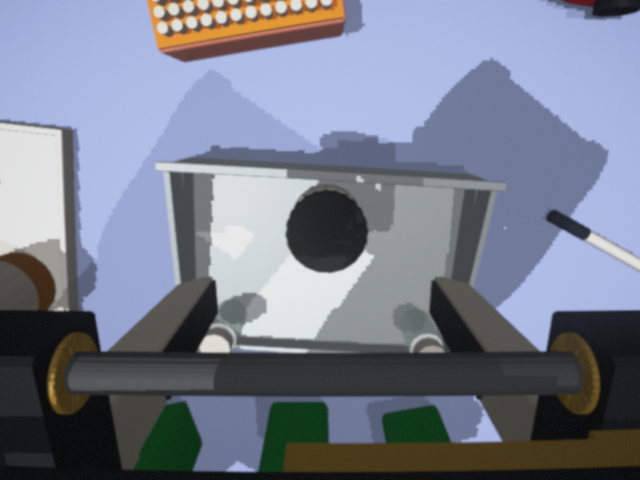

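Jar lid at (327,232), as predicted. Descend and grip the jar.

```bash
python3 -m jog '[[[0,0.0015,0.0015,0.04,0,0,0],[0,0,0,0.05,0,0,0],[0,0,0,0.028,0,0,0],[0,0,0,0.004,0,0,0],[0,0,0,0,0,0,0],[1,0,0,0,0,0,0],[1,0,0,0,0,0,0],[1,0,0,0,0,0,0]]]' 25
python3 -m jog '[[[1,0,0,0,0,0,0],[1,0,0,0,0,0,0],[1,0,0,0,0,0,0]]]'
```

```text
clock: 24.28
tool_pos: [0.5605, -0.3253, 0.0517]
eef_rot: [[1.0, 0.001, 0.001], [0.001, -1.0, -0.0], [0.001, 0.0, -1.0]]
wrist_force: [-0.0, -0.2, -0.2]
gripper_width: 0.0674
clock: 24.65
tool_pos: [0.5603, -0.3252, 0.0513]
eef_rot: [[1.0, 0.001, 0.0], [0.001, -1.0, 0.0], [0.0, -0.0, -1.0]]
wrist_force: [-0.9, 0.2, 2.2]
gripper_width: 0.0554
```

```bash
python3 -m jog '[[[1,0,0,-0.02,0,0,0],[1,0,0,-0.045,0,0,0],[1,0,0,-0.055,0,0,0],[1,0,0,-0.055,0,0,0],[1,0,0,-0.03,0,0,0],[1,0,0,-0.01,0,0,0],[1,0,0,0,0,0,0]]]'
python3 -m jog '[[[1,0,-0.03,0,0,0,0],[1,-0.008,-0.055,0,0,0,0],[1,-0.008,-0.055,0,0,0,0],[1,-0.008,-0.055,0,0,0,0],[1,-0.008,-0.055,0,0,0,0],[1,-0.008,-0.055,0,0,0,0],[1,-0.008,-0.055,0,0,0,0],[1,-0.008,-0.055,0,0,0,0]]]'
python3 -m jog '[[[1,-0.008,-0.055,0,0,0,0],[1,-0.008,-0.055,0,0,0,0],[1,-0.008,-0.055,0,0,0,0],[1,-0.008,-0.04,0,0,0,0],[1,-0.007,-0.02,0,0,0,0],[1,0,0,0,0,0,0],[1,0,0,0,0,0,0]]]'
python3 - <<'E'
from h import *
im,c,st=snap("wrist","w7.png")
print(st["tool_pos"])
print(proj(c,np.array([[.4665,.3183,.078]])))
E
```

```text
clock: 25.52
tool_pos: [0.5601, -0.3251, 0.2661]
eef_rot: [[1.0, 0.001, -0.0], [0.001, -1.0, 0.0], [-0.0, -0.0, -1.0]]
wrist_force: [-0.1, -0.0, -1.6]
gripper_width: 0.0552
clock: 26.52
tool_pos: [0.5028, 0.0914, 0.2646]
eef_rot: [[1.0, 0.001, -0.003], [0.001, -1.0, -0.0], [-0.003, 0.0, -1.0]]
wrist_force: [0.5, -0.0, -1.0]
gripper_width: 0.0555
clock: 27.4
tool_pos: [0.4647, 0.314, 0.2652]
eef_rot: [[1.0, 0.001, -0.001], [0.001, -1.0, -0.001], [-0.001, 0.001, -1.0]]
wrist_force: [-0.1, 0.1, -0.5]
gripper_width: 0.0556
[0.46469293 0.31396355 0.2652059 ]
[[319.12263827 208.8945044 ]]
```

View pics/w7.png

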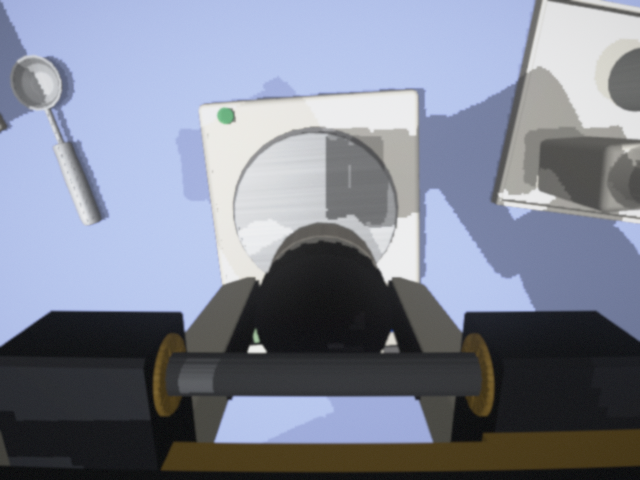

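Pan circle spans columns 234–397 with its top at row 129, giving a centre of about (315,210), i.e. (0.466, 0.321).

```bash
python3 -m jog '[[[1,0.001,-0.007,0.02,0,0,0],[1,0,0,0.045,0,0,0],[1,0,0,0.04,0,0,0],[1,0,0,0.02,0,0,0],[1,0,0,0.008,0,0,0],[1,0,0,0.002,0,0,0],[1,0,0,0,0,0,0],[1,0,0,0,0,0,0]]]'
python3 -m jog '[[[1,0,0,0.001,0,0,0],[1,0,0,0,0,0,0]]]'
```

```text
clock: 28.45
tool_pos: [0.4661, 0.3219, 0.1319]
eef_rot: [[1.0, 0.001, 0.001], [0.001, -1.0, 0.001], [0.001, -0.001, -1.0]]
wrist_force: [-0.1, -0.5, -0.8]
gripper_width: 0.0555
clock: 28.7
tool_pos: [0.4658, 0.3218, 0.1302]
eef_rot: [[1.0, 0.001, 0.0], [0.001, -1.0, 0.0], [0.0, -0.0, -1.0]]
wrist_force: [0.2, -0.6, -0.4]
gripper_width: 0.0552
```

```bash
python3 -m jog '[[[1,0,0,0.002,0,0,0],[1,0,0,0,0,0,0]]]';python3 -m jog '[[[1,0,0,0.001,0,0,0],[1,0,0,0,0,0,0]]]';python3 -m jog '[[[1,0,0,0.001,0,0,0],[1,0,0,0,0,0,0]]]'
```

```text
clock: 28.95
tool_pos: [0.4657, 0.3217, 0.1279]
eef_rot: [[1.0, 0.001, -0.0], [0.001, -1.0, -0.0], [-0.0, 0.0, -1.0]]
wrist_force: [0.1, 0.2, -1.2]
gripper_width: 0.0559
clock: 29.2
tool_pos: [0.4657, 0.3217, 0.1271]
eef_rot: [[1.0, 0.001, -0.0], [0.001, -1.0, -0.0], [-0.0, 0.0, -1.0]]
wrist_force: [0.4, -0.1, -2.0]
gripper_width: 0.0554
clock: 29.45
tool_pos: [0.4659, 0.3218, 0.1263]
eef_rot: [[1.0, 0.001, 0.0], [0.001, -1.0, 0.0], [0.0, -0.0, -1.0]]
wrist_force: [-0.3, -0.8, 1.2]
gripper_width: 0.0551
```

```bash
python3 -m jog '[[[0.4,0,0,0,0,0,0],[0,0,0,0,0,0,0],[0,0,0,0,0,0,0],[0,0,0,0,0,0,0],[0,0,0,-0.02,0,0,0],[0,0,0,-0.04,0,0,0],[0,0,0,-0.025,0,0,0],[0,0,0,0,0,0,0]]]' 30
python3 -m jog '[[[0,0.007,0.05,0,0,0,0],[0,0.007,0.05,0,0,0,0],[0,0.007,0.05,0,0,0,0],[0,0.007,0.05,0,0,0,0],[0,0.006,0.051,0,0,0,0],[0,0,0,0,0,0,0],[0,0,0,0,0,0,0],[0,0,0,0,0,0,0]]]'
python3 - <<'E'
from h import *
im,c,st=snap("top","t2.png")
j=[unproj(c,(u,v),.136) for u,v in[(187,261)]]
cv2.imwrite("pics/t2c.png",cv2.resize(im[190:340,140:370],None,fx=3.4,fy=3.4,interpolation=cv2.INTER_CUBIC))
E
```

```text
clock: 30.45
tool_pos: [0.4665, 0.3221, 0.2127]
eef_rot: [[1.0, 0.001, 0.003], [0.001, -1.0, 0.002], [0.003, -0.002, -1.0]]
wrist_force: [-0.4, 0.6, 0.3]
gripper_width: 0.0928
clock: 31.45
tool_pos: [0.4997, 0.0718, 0.2107]
eef_rot: [[1.0, 0.002, -0.001], [0.002, -1.0, 0.0], [-0.001, -0.0, -1.0]]
wrist_force: [0.0, 0.2, -0.6]
gripper_width: 0.093
```

View pics/t2c.png

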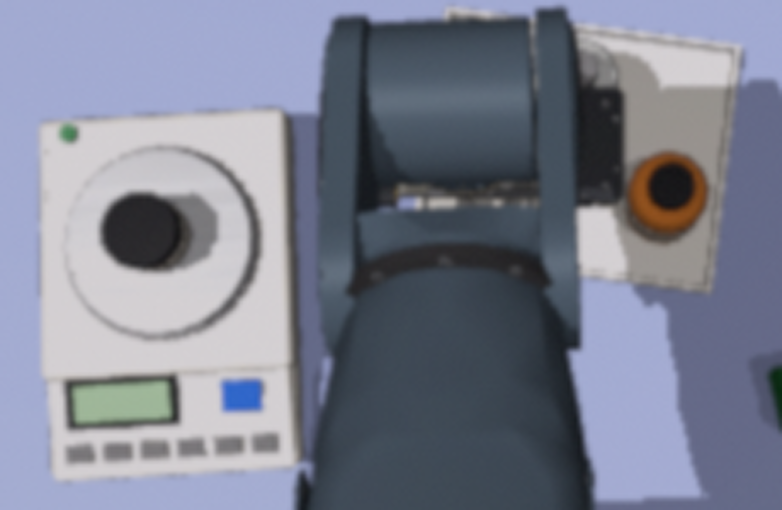

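```bash
python3 - <<'E'
from h import *
c=cam("top")
print(unproj(c,(187.35,261.2),.078),unproj(c,(181.5,257.9),.136))
E
python3 -m jog '[[[0,0,0.001,0.03,0,0,0],[0,0,0,0.04,0,0,0],[0,0,0,0.005,0,0,0],[0,0,0,0,0,0,0],[0,0,0,0,0,0,0]]]'
```

```text
[0.45647879 0.31874727 0.078     ] [0.45947307 0.31970658 0.136     ]
clock: 32.12
tool_pos: [0.5007, 0.07, 0.1375]
eef_rot: [[1.0, 0.001, 0.002], [0.001, -1.0, 0.0], [0.002, -0.0, -1.0]]
wrist_force: [-1.0, -0.0, 0.2]
gripper_width: 0.0924
```

Jar is within about 3 mm of the pan centre. Now grip the square bottle.

```bash
python3 -m jog '[[[0,-0.0005,0,0.003,0,0,0],[0,0,0,0,0,0,0],[1,0,0,0,0,0,0],[1,0,0,0,0,0,0],[1,0,0,0,0,0,0],[1,0,0,0,0,0,0],[1,0,0,0,0,0,0],[1,0,0,0,0,0,0]]]' 30
python3 -m jog '[[[1,0,0,0,0,0,0],[1,0,0,0,0,0,0]]]'
```

```text
clock: 33.12
tool_pos: [0.4995, 0.0697, 0.1331]
eef_rot: [[1.0, 0.001, 0.0], [0.001, -1.0, -0.0], [0.0, 0.0, -1.0]]
wrist_force: [0.2, -0.6, -0.4]
gripper_width: 0.0374
clock: 33.38
tool_pos: [0.4995, 0.0697, 0.1331]
eef_rot: [[1.0, 0.001, -0.0], [0.001, -1.0, -0.0], [-0.0, 0.0, -1.0]]
wrist_force: [-0.4, -1.3, -0.5]
gripper_width: 0.0376
```

```bash
python3 -m jog '[[[1,0,0,-0.02,0,0,0],[1,0,0,-0.04,0,0,0],[1,0,0,-0.055,0,0,0],[1,0,0,-0.055,0,0,0],[1,0,0,-0.015,0,0,0],[1,0,0,0,0,0,0]]]'
python3 -m jog '[[[1,0,0.03,0,0,0,0],[1,0,0.06,0,0,0,0],[1,-0.002,0.06,0,0,0,0],[1,0,0.06,0,0,0,0],[1,0,0.06,0,0,0,0],[1,0,0.06,0,0,0,0],[1,0,0.04,0,0,0,0],[1,0,0.022,0,0,0,0]]]'
python3 -m jog '[[[1,0,0,0,0,0,0],[1,0,0,0,0,0,0],[1,0,0,0,0,0,0]]]'
```

```text
clock: 34.12
tool_pos: [0.4993, 0.0698, 0.3174]
eef_rot: [[1.0, 0.001, -0.0], [0.001, -1.0, 0.0], [-0.0, -0.0, -1.0]]
wrist_force: [-0.6, -0.0, -4.2]
gripper_width: 0.0375
clock: 35.12
tool_pos: [0.4969, -0.3236, 0.315]
eef_rot: [[1.0, -0.001, -0.004], [-0.001, -1.0, 0.003], [-0.004, -0.003, -1.0]]
wrist_force: [-0.4, 0.1, -2.7]
gripper_width: 0.0377
clock: 35.5
tool_pos: [0.498, -0.3211, 0.3181]
eef_rot: [[1.0, 0.002, -0.0], [0.002, -1.0, 0.0], [-0.0, -0.0, -1.0]]
wrist_force: [-0.5, 0.8, -3.1]
gripper_width: 0.0373
```

```bash
python3 -m jog '[[[1,-0.001,0.0015,0.04,0,0,0],[1,0,0,0.055,0,0,0],[1,0,0,0.05,0,0,0],[1,0,0,0.025,0,0,0],[1,0,0,0.007,0,0,0],[1,0,0,0.001,0,0,0],[1,0,0,0,0,0,0],[1,0,0,0,0,0,0]]]'
python3 -m jog '[[[1,0,0,0.002,0,0,0],[1,0,0,0,0,0,0]]]'
```

```text
clock: 36.5
tool_pos: [0.4971, -0.324, 0.1411]
eef_rot: [[1.0, 0.001, 0.001], [0.001, -1.0, -0.001], [0.001, 0.001, -1.0]]
wrist_force: [-0.1, -0.1, -3.1]
gripper_width: 0.0377
clock: 36.75
tool_pos: [0.4967, -0.3238, 0.1381]
eef_rot: [[1.0, 0.001, -0.0], [0.001, -1.0, 0.0], [-0.0, -0.0, -1.0]]
wrist_force: [0.0, 0.2, -3.9]
gripper_width: 0.0372
```

```bash
python3 -m jog '[[[1,0,-0.001,0.003,0,0,0],[1,0,0,0,0,0,0],[1,0,0,0,0,0,0]]]'; python3 -m jog '[[[1,0,0,0.001,0,0,0],[1,0,0,0,0,0,0]]]';python3 -m jog '[[[1,0,0,0.001,0,0,0],[1,0,0,0,0,0,0]]]'
```

```text
clock: 37.12
tool_pos: [0.4968, -0.3228, 0.1351]
eef_rot: [[1.0, 0.001, -0.0], [0.001, -1.0, 0.0], [-0.0, -0.0, -1.0]]
wrist_force: [0.3, -0.5, -4.4]
gripper_width: 0.0377
clock: 37.38
tool_pos: [0.4967, -0.3227, 0.1341]
eef_rot: [[1.0, 0.001, -0.0], [0.001, -1.0, 0.0], [-0.0, -0.0, -1.0]]
wrist_force: [0.6, 0.3, -3.5]
gripper_width: 0.0374
clock: 37.62
tool_pos: [0.4968, -0.3228, 0.1332]
eef_rot: [[1.0, 0.001, 0.0], [0.001, -1.0, -0.0], [0.0, 0.0, -1.0]]
wrist_force: [0.5, 0.1, -2.7]
gripper_width: 0.0374
```

```bash
python3 -m jog '[[[1,0,0,0.0005,0,0,0],[0.4,0,0,0,0,0,0],[0,0,0,0,0,0,0],[0,0,0,0,0,0,0],[0,0,0,0,0,0,0],[0,0,0,-0.02,0,0,0],[0,0,0,-0.04,0,0,0],[0,0,0,0,0,0,0]]]'
python3 -m jog '[[[0,0.014,-0.05,0,0,0,0],[0,0.015,-0.056,0,0,0,0],[0,0.015,-0.056,0,0,0,0],[0,0.015,-0.056,0,0,0,0],[0,0.015,-0.055,0,0,0,0],[0,0.013,-0.055,0,0,0,0],[0,0,0,0,0,0,0],[0,0,0,0,0,0,0]]]'
python3 -m jog '[[[0,0,0,0.03,0,0,0],[0,0,0,0.02,0,0,0],[0,0,0,0,0,0,0],[0,0,0,0,0,0,0]]]'
```

```text
clock: 38.62
tool_pos: [0.4979, -0.3236, 0.1955]
eef_rot: [[1.0, 0.001, 0.004], [0.001, -1.0, -0.003], [0.004, 0.003, -1.0]]
wrist_force: [-0.3, 0.5, -1.1]
gripper_width: 0.0926
clock: 39.62
tool_pos: [0.5831, 0.0051, 0.1919]
eef_rot: [[1.0, 0.001, -0.001], [0.001, -1.0, -0.0], [-0.001, 0.0, -1.0]]
wrist_force: [0.5, 0.1, 0.1]
gripper_width: 0.0932
clock: 40.12
tool_pos: [0.5838, 0.0045, 0.1434]
eef_rot: [[1.0, -0.0, 0.001], [-0.0, -1.0, -0.0], [0.001, 0.0, -1.0]]
wrist_force: [-0.1, 0.8, 0.1]
gripper_width: 0.0929
```

Target (0.5847, 0.0054, 0.1361).

```bash
python3 -m jog '[[[0,0.001,-0.001,0.0065,0,0,0],[0,0,0,0,0,0,0],[0,0,0,0,0,0,0],[1,0,0,0,0,0,0],[1,0,0,0,0,0,0],[1,0,0,0,0,0,0],[1,0,0,0,0,0,0],[1,0,0,0,0,0,0]]]' 30
python3 -m jog '[[[1,0,0,0,0,0,0],[1,0,0,0,0,0,0],[1,0,0,0,0,0,0],[1,0,0,0,0,0,0]]]'
python3 -m jog '[[[1,0,0,-0.02,0,0,0],[1,0,0,-0.04,0,0,0],[1,0,0,-0.055,0,0,0],[1,0,0,-0.055,0,0,0],[1,0,0,-0.015,0,0,0],[1,0,0,0,0,0,0]]]'
```

```text
clock: 41.12
tool_pos: [0.5845, 0.0063, 0.1361]
eef_rot: [[1.0, 0.001, 0.0], [0.001, -1.0, -0.0], [0.0, 0.0, -1.0]]
wrist_force: [-0.1, 0.3, 0.1]
gripper_width: 0.0479
clock: 41.62
tool_pos: [0.5845, 0.0063, 0.1361]
eef_rot: [[1.0, 0.001, -0.0], [0.001, -1.0, -0.0], [-0.0, 0.0, -1.0]]
wrist_force: [0.2, -0.1, -0.1]
gripper_width: 0.0278
clock: 42.38
tool_pos: [0.5845, 0.0063, 0.3208]
eef_rot: [[1.0, 0.001, 0.0], [0.001, -1.0, 0.0], [0.0, -0.0, -1.0]]
wrist_force: [-0.7, 0.1, -3.0]
gripper_width: 0.0276
```

```bash
python3 -m jog '[[[1,0,0.03,0,0,0,0],[1,-0.007,0.055,0,0,0,0],[1,-0.007,0.055,0,0,0,0],[1,-0.007,0.055,0,0,0,0],[1,-0.007,0.041,0,0,0,0],[1,0,0.03,0,0,0,0],[1,0,0,0,0,0,0],[1,0,0,0,0,0,0]]]'
python3 -m jog '[[[1,0,0,0.04,0,0,0],[1,0,0,0.055,0,0,0],[1,0,0,0.05,0,0,0],[1,0,0,0.025,0,0,0],[1,0,0,0.005,0,0,0],[1,0,0,0.001,0,0,0],[1,0,0,0,0,0,0],[1,0,0,0,0,0,0]]]'
```

```text
clock: 43.38
tool_pos: [0.5564, -0.2589, 0.3195]
eef_rot: [[1.0, 0.001, -0.002], [0.001, -1.0, 0.002], [-0.002, -0.002, -1.0]]
wrist_force: [0.1, -0.4, -2.4]
gripper_width: 0.0276
clock: 44.38
tool_pos: [0.5571, -0.2599, 0.1461]
eef_rot: [[1.0, 0.001, 0.001], [0.001, -1.0, -0.001], [0.001, 0.001, -1.0]]
wrist_force: [0.2, 0.6, -1.6]
gripper_width: 0.0277
```

```bash
python3 -m jog '[[[1,0,0,0.005,0,0,0],[1,0,0,0.002,0,0,0],[1,0,0,0,0,0,0],[1,0,0,0,0,0,0]]]'; python3 -m jog '[[[1,0,0,0.001,0,0,0],[1,0,0,0,0,0,0]]]';python3 -m jog '[[[1,0,0,0.001,0,0,0],[1,0,0,0,0,0,0]]]'
```

```text
clock: 44.88
tool_pos: [0.5567, -0.2597, 0.1382]
eef_rot: [[1.0, 0.001, 0.0], [0.001, -1.0, -0.0], [0.0, 0.0, -1.0]]
wrist_force: [0.3, -0.8, -2.2]
gripper_width: 0.0275
clock: 45.12
tool_pos: [0.5567, -0.2597, 0.1371]
eef_rot: [[1.0, 0.001, -0.0], [0.001, -1.0, 0.0], [-0.0, -0.0, -1.0]]
wrist_force: [0.6, -0.3, -2.0]
gripper_width: 0.0276
clock: 45.38
tool_pos: [0.5567, -0.2597, 0.1361]
eef_rot: [[1.0, 0.001, 0.0], [0.001, -1.0, -0.0], [0.0, 0.0, -1.0]]
wrist_force: [-0.2, 0.1, -1.5]
gripper_width: 0.0273
```

```bash
python3 -m jog '[[[1,0,0,0.0005,0,0,0],[0.5,0,0,0,0,0,0],[0,0,0,0,0,0,0],[0,0,0,0,0,0,0],[0,0,0,0,0,0,0],[0,0,0,-0.02,0,0,0],[0,0,0,-0.04,0,0,0],[0,0,0,0,0,0,0]]]'
python3 -m jog '[[[0,-0.014,-0.04,0,0,0,0],[0,-0.014,-0.055,0,0,0,0],[0,-0.014,-0.055,0,0,0,0],[0,-0.014,-0.049,0,0,0,0],[0,0,0,0,0,0,0],[0,0,0,0.03,0,0,0],[0,0,0,0.02,0,0,0],[0,0,0,0,0,0,0]]]'
python3 -m jog '[[[0,0,0,0,0,0,0]]]'
```

```text
clock: 46.38
tool_pos: [0.5579, -0.2604, 0.1985]
eef_rot: [[1.0, 0.001, 0.004], [0.001, -1.0, -0.003], [0.004, 0.003, -1.0]]
wrist_force: [0.7, -0.1, 0.0]
gripper_width: 0.0907
clock: 47.38
tool_pos: [0.4998, -0.0613, 0.1441]
eef_rot: [[1.0, 0.0, -0.003], [0.0, -1.0, 0.001], [-0.003, -0.001, -1.0]]
wrist_force: [0.7, -0.3, -0.1]
gripper_width: 0.093
clock: 47.5
tool_pos: [0.501, -0.0613, 0.1461]
eef_rot: [[1.0, 0.0, 0.001], [0.0, -1.0, -0.0], [0.001, 0.0, -1.0]]
wrist_force: [0.2, 0.8, -0.1]
gripper_width: 0.0932
```

```bash
python3 -m jog '[[[0,0,0,0.009,0,0,0],[0,0,0,0,0,0,0],[0,0,0,0,0,0,0],[1,0,0,0,0,0,0],[1,0,0,0,0,0,0],[1,0,0,0,0,0,0],[1,0,0,0,0,0,0],[1,0,0,0,0,0,0]]]' 30
python3 -m jog '[[[1,0,0,0,0,0,0],[1,0,0,0,0,0,0],[1,0,0,0,0,0,0],[1,0,0,0,0,0,0]]]'
python3 -m jog '[[[1,0,0,-0.02,0,0,0],[1,0,0,-0.04,0,0,0],[1,0,0,-0.055,0,0,0],[1,0,0,-0.055,0,0,0],[1,0,0,-0.015,0,0,0],[1,0,0,0,0,0,0]]]'
```

```text
clock: 48.5
tool_pos: [0.5006, -0.0607, 0.1366]
eef_rot: [[1.0, 0.001, 0.0], [0.001, -1.0, -0.0], [0.0, 0.0, -1.0]]
wrist_force: [-0.1, -0.3, -0.2]
gripper_width: 0.0477
clock: 49.0
tool_pos: [0.5006, -0.0608, 0.1366]
eef_rot: [[1.0, 0.001, -0.0], [0.001, -1.0, -0.0], [-0.0, 0.0, -1.0]]
wrist_force: [1.2, 0.1, 0.2]
gripper_width: 0.0332
clock: 49.75
tool_pos: [0.5004, -0.0607, 0.3209]
eef_rot: [[1.0, 0.001, -0.0], [0.001, -1.0, 0.0], [-0.0, -0.0, -1.0]]
wrist_force: [-0.1, 1.1, -3.8]
gripper_width: 0.0336
```

```bash
python3 -m jog '[[[1,0,0.03,0,0,0,0],[1,0.01,0.055,0,0,0,0],[1,0.01,0.055,0,0,0,0],[1,0.01,0.055,0,0,0,0],[1,0.01,0.055,0,0,0,0],[1,0.01,0.05,0,0,0,0],[1,0,0.03,0,0,0,0],[1,0,0,0,0,0,0]]]'
python3 -m jog '[[[1,0,0,0,0,0,0],[1,0,0,0.04,0,0,0],[1,0,0,0.055,0,0,0],[1,0,0,0.05,0,0,0],[1,0,0,0.025,0,0,0],[1,0,0,0.006,0,0,0],[1,0,0,0,0,0,0],[1,0,0,0,0,0,0]]]'
python3 -m jog '[[[1,0,0,0.002,0,0,0],[1,0,0,0,0,0,0]]]'
```

```text
clock: 50.75
tool_pos: [0.5498, -0.3922, 0.3173]
eef_rot: [[1.0, -0.002, -0.004], [-0.002, -1.0, 0.003], [-0.004, -0.003, -1.0]]
wrist_force: [-0.1, -0.5, -4.6]
gripper_width: 0.0333
clock: 51.75
tool_pos: [0.5514, -0.3909, 0.1472]
eef_rot: [[1.0, 0.001, 0.002], [0.001, -1.0, -0.001], [0.002, 0.001, -1.0]]
wrist_force: [-0.4, -0.2, -3.2]
gripper_width: 0.0336
clock: 52.0
tool_pos: [0.5508, -0.3908, 0.1439]
eef_rot: [[1.0, 0.001, 0.0], [0.001, -1.0, -0.0], [0.0, 0.0, -1.0]]
wrist_force: [-0.4, -0.1, -3.5]
gripper_width: 0.0334
```

```bash
python3 -m jog '[[[1,0,0,0.004,0,0,0],[1,0,0,0.0015,0,0,0],[1,0,0,0,0,0,0],[1,0,0,0,0,0,0]]]'; python3 -m jog '[[[1,0,0,0.001,0,0,0],[1,0,0,0,0,0,0]]]';python3 -m jog '[[[1,0,0,0.001,0,0,0],[1,0,0,0,0,0,0]]]'
```

```text
clock: 52.5
tool_pos: [0.5508, -0.3908, 0.1382]
eef_rot: [[1.0, 0.001, 0.0], [0.001, -1.0, -0.0], [0.0, 0.0, -1.0]]
wrist_force: [0.2, -0.6, -4.0]
gripper_width: 0.0335
clock: 52.75
tool_pos: [0.5508, -0.3907, 0.1371]
eef_rot: [[1.0, 0.001, -0.0], [0.001, -1.0, 0.0], [-0.0, -0.0, -1.0]]
wrist_force: [-0.8, -0.2, -3.4]
gripper_width: 0.0332
clock: 53.0
tool_pos: [0.551, -0.3909, 0.1366]
eef_rot: [[1.0, 0.001, 0.001], [0.001, -1.0, -0.0], [0.001, 0.0, -1.0]]
wrist_force: [-0.9, 0.0, 0.6]
gripper_width: 0.0332
```

```bash
python3 -m jog '[[[0.5,0,0,0,0,0,0],[0,0,0,0,0,0,0],[0,0,0,0,0,0,0],[0,0,0,0,0,0,0],[0,0,0,-0.03,0,0,0],[0,0,0,-0.05,0,0,0],[0,0,0,-0.05,0,0,0],[0,0,0,-0.035,0,0,0]]]'
python3 -m jog '[[[0,-0.028,-0.032,0,0,0,0],[0,-0.027,-0.032,0,0,0,0],[0,0,0,0,0,0,0],[0,0,0,0,0,0,0],[0,0,0,0,0,0,0]]]'
python3 - <<'E'
from h import *
im,c,st=snap("wrist","w9.png")
print(st["tool_pos"],st["eef_rot"].round(4))
a=cv2.imread("pics/w1.png")
cv2.imwrite("pics/cmp.png",np.vstack([cv2.resize(x[70:260,190:460],None,fx=1.55*1,fy=1.55,interpolation=cv2.INTER_CUBIC) for x in(a,im)]))
w1=dict(tool_pos=np.array([ 0.4958048,-0.32655341,0.30163231]),eef_rot=np.array([[1,-8e-4,-2e-4],[-8e-4,-1,0],[-2e-4,0,-1]]))
c1=cam("wrist",w1)
for n,p in dict(metal=(.555,-.2597,.151),amber=(.5505,-.39,.149),sq=(.497,-.3235,.151)).items(): print(n,proj(c,p)-proj(c1,p))
E
```

```text
clock: 54.0
tool_pos: [0.551, -0.3909, 0.3038]
eef_rot: [[1.0, 0.001, 0.002], [0.001, -1.0, -0.001], [0.002, 0.001, -1.0]]
wrist_force: [-0.9, 0.6, 0.4]
gripper_width: 0.0928
clock: 54.62
tool_pos: [0.4962, -0.3274, 0.3009]
eef_rot: [[1.0, 0.0, -0.0], [0.0, -1.0, -0.0], [-0.0, 0.0, -1.0]]
wrist_force: [0.4, -0.1, 0.2]
gripper_width: 0.0927
[ 0.49616239 -0.32737245  0.30090952] [[ 1.e+00  4.e-04 -0.e+00]
 [ 4.e-04 -1.e+00 -0.e+00]
 [-0.e+00  0.e+00 -1.e+00]]
metal [[-1.20527441  0.47223808]]
amber [[-0.85576963  0.69278594]]
sq [[-1.07862826  0.70064995]]
```

View pics/cmp.png

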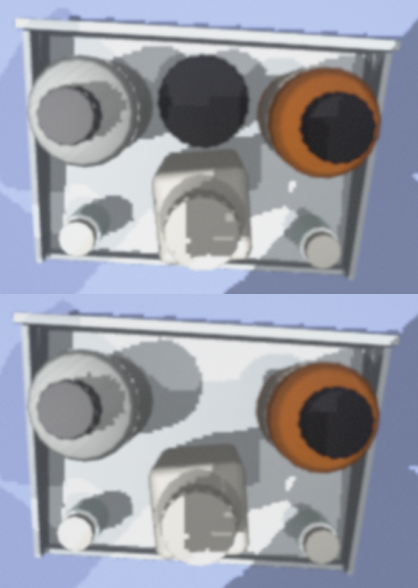

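Both views show the same layout, upright and minus the jar. I'll take a numeric shift check, then clear the arm for a final jar/tray look.

```bash
python3 - <<'E'
from h import *
a=cv2.imread("pics/w1.png");b=cv2.imread("pics/w9.png")
for n,(u,v,r) in dict(metal=(236,145,22),amber=(408,151,27),sq=(321,215,28),vial_a=(240,222,14),vial_b=(397,230,14)).items():
    t=cv2.resize(a[v-r:v+r,u-r:u+r],None,fx=4,fy=4,interpolation=cv2.INTER_CUBIC)
    s=cv2.resize(b[v-r-8:v+r+8,u-r-8:u+r+8],None,fx=4,fy=4,interpolation=cv2.INTER_CUBIC)
    m=cv2.matchTemplate(s,t,cv2.TM_CCOEFF_NORMED);_,mx,_,l=cv2.minMaxLoc(m)
    print(n,l[0]/4-8,l[1]/4-8,round(mx,3))
E
python3 -m jog '[[[0,-0.05,0.02,0,0,0,0],[0,-0.05,0.02,0,0,0,0],[0,-0.05,0.02,0,0,0,0],[0,-0.05,0.02,0,0,0,0],[0,0,0,0,0,0,0],[0,0,0,0,0,0,0]]]'
python3 - <<'E'
from h import *
im,c,st=snap("top","t3.png")
cv2.imwrite("pics/t3c.png",im[80:340])
E
```

```text
metal 0.0 0.25 0.995
amber -1.0 0.5 0.997
sq -1.75 0.5 0.989
vial_a -1.0 0.5 0.996
vial_b -0.75 0.75 0.994
clock: 55.42
tool_pos: [0.2962, -0.4072, 0.3011]
eef_rot: [[1.0, 0.0, 0.0], [0.0, -1.0, 0.0], [0.0, -0.0, -1.0]]
wrist_force: [0.4, 0.4, -0.1]
gripper_width: 0.0933
```

View pics/t3c.png

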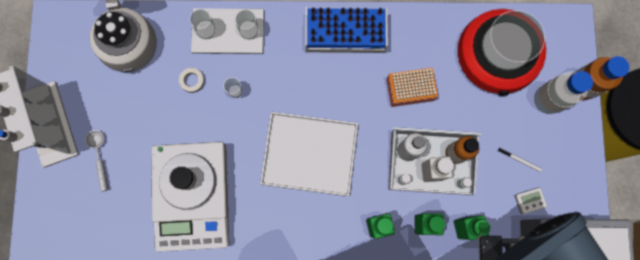

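Residual bottle shifts against the start are about 1 px, i.e. under 1 mm. The tray is empty, the jar is on the pan, and the vials and beaker (233,88 in the crop) look untouched. Handing in.

```bash
python3 -c "
from plant import ctrl
print(ctrl.hand_in())"
```

```text
the job is handed in; nothing more can be done
None
```

The job is done and handed in at about 55 s of the 149 s allowed. I moved the square, metal and amber bottles to the side tray and set the jar on the balance pan. Then I put each bottle back in its own place in the bin.

**Bottles:** comparing wrist pictures from the same hover pose before and after, and allowing for the small camera shift, all three are within about 1 mm of where they started. They stand upright.

**Vials and beaker:** the vials show no shift in the same comparison. The beaker looks untouched in the top view, though I didn't measure it.

**Jar:** it stands upright on the pan, about 3 mm from the pan centre as the top camera sees it.

**Setting down:** I lowered each item in steps of about 1 mm until it touched or nearly touched. The square and metal bottles went back to their recorded heights without a clear rise in force. The wrist readings stayed at about 5 N or less.

**Disagreement:** the top and wrist cameras differed by 3–10 mm in x, with the largest gap at the pan. I worked from the wrist camera, which matched the grasps. For the pan I used the wrist camera's centre, and checked the jar against the pan within a single top picture.

I viewed 13 pictures, within the budget of 14.

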